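# Gauge an unmarked locating plug

### The arm

A 6-joint arm with a two-finger parallel gripper is mounted at the origin on a cart in front of the work surface, level with it; the furniture and walls round the work are solid. World frame = base frame: x ahead of the robot, y to its left, z up, the work surface at z = 0. Lengths are in m, angles in rad, forces in N, time in s.
With the tool pointing down it reaches from about 0.375 to 0.925 m from the base axis. Payload 5.7 kg.
Tool frame: the origin (TCP) lies on the centre line of the jaws, within the pads' length; the fingertips stand 17 mm ahead of it and the grasp point (between the pads) lies 2 mm behind it; z points along the fingers, x is the direction in which the jaws open and shut, and the axes are right-handed (so a half turn about z gives the same grasp; the last joint's range is limited). The gripper opens to 88 mm and grips with 3 to 60 N. Pads are 20 mm wide; open, the fingers measure 115 mm over their backs; the gripper's body (75 mm by 178 mm) begins 61 mm behind the grasp point.
Start: joints at [-1.388, 0.359, 1.51, -0, 1.272, -0.115], TCP at [0.176, -0.574, 0.24] pointing down, gripper open.
Joint ranges: [-2.97, 2.97], [-1.01, 2.36], [0.21, 2.38], [-0.96, 4.11], [0.2, 2.71], [-2.98, 2.98]. Speed limits (rad/s): [2.39, 2.39, 3.14, 3.14, 3.14, 3.14].

### API

Orientations are given as a unit quaternion [x, y, z, w].
In Python, from workcell import bot, eyes gives the robot as it stands. The module is installed in compiled form; this text tells all that it offers.
- The arm moves only by the tool jog_arm, never from a script. Its argument "moves" is text: rows parted by semicolons, each of 7 numbers parted by spaces: the shift along the tool's x, y, z in cm, then the turn, a rotation vector about the tool's x, y, z in degrees, then the opening, from -1 (shut) to 1 (fully open). In form: x y z ax ay az hand; .... A call has 1 to 10 rows; each row is the pose to reach, as a shift and turn from the pose commanded when the call began, along the tool's axes at that moment; what a row does not reach only later rows make up. A row lasts 1/8 s, in which the tool goes at most 62.5 mm and 10.7 degrees, less where a joint would pass 70% of its speed; a pose out of reach is approached as far as the arm can. A call with a gripper value outside its range is refused whole. The fingers move at their own pace and stop on an object; "newtons" is the grip in N (left out, the last holds). Time passes only in rows, so rows that repeat a pose let the fingers close. It gives the time, the measured TCP pose, the force and the opening at its end, in the units of the state.
- bot.get_state(): the state, without advancing time (a new reading comes with each control period).
- eyes.read_camera(name): name is "scene" or "top"; returns the picture (384x512x3 uint8, blue, green, red); there is no depth.
- eyes.calibration(name): a dict with "camera_matrix" (3x3 intrinsics, pixels), "xyz" and "rotation" of the camera in the world. Camera axes: x right, y up, looking along -z (the intrinsics and any distortion apply to the point x, -y, -z); pixel columns grow to the right and rows downward; lengths in m; the calibration is good to about 2 mm. A picture is of the moment at which its call begins. calibration takes no time and is no camera call.
- bot.close_job(): hands the job in, once; it reports no verdict.
The state is a dict: "time_s": time; "joints": joint angles; "qvel": joint speeds; "tau": joint torques, N m; "ee_pos": TCP position; "tcp_rot": TCP orientation; "force": force on the tool from outside, world axes, zero at the start; "torque": the same for the moment, N m; "grip_width": opening from 0.0 (shut) to 1.0 (fully open).
Only numpy, scipy, OpenCV 4.12 (cv2) and the standard library are available. Lean on these libraries where they do the work, as an engineer would, in place of code of your own. Each camera call takes 0.05 s, during which the arm holds its last target.

### The job

The locating plugs have got mixed up. Take the one standing in the tray's red compartment by its stem and try it in the stepped gauge, one bore after the next from the smallest upward, pressing only lightly, until one lets it in; never put it into a wider bore than the first that takes it. Leave it standing there fully home, its shoulder down on the gauge, with the two plugs in the grey compartment and the things round about left as they are.

Things in the scene. Friction and masses are not known exactly. Their poses are not given: they have to be found in the camera images.
- plug_a: one of three brass locating plugs, alike: from below a spigot 10 mm long, a shoulder 4 mm wider and 5 mm thick, a round stem 16 mm in diameter, 36 mm high; 51 mm in all, about 0.11 kg. Origin: centre of the underside, z up. Spigot diameter 26, 30 or 34 mm, different for each; neither name nor pose tells which. The one in the tray's red compartment (another each time) is to be gauged.
- plug_b: another of the three brass locating plugs, alike: from below a spigot 10 mm long, a shoulder 4 mm wider and 5 mm thick, a round stem 16 mm in diameter, 36 mm high; 51 mm in all, about 0.11 kg. Origin: centre of the underside, z up. Spigot diameter 26, 30 or 34 mm, different for each; neither name nor pose tells which. The one in the tray's red compartment (another each time) is to be gauged.
- plug_c: the third of the three brass locating plugs, alike: from below a spigot 10 mm long, a shoulder 4 mm wider and 5 mm thick, a round stem 16 mm in diameter, 36 mm high; 51 mm in all, about 0.11 kg. Origin: centre of the underside, z up. Spigot diameter 26, 30 or 34 mm, different for each; neither name nor pose tells which. The one in the tray's red compartment (another each time) is to be gauged.
- gauge: aluminium block 66 x 186 x 23 mm on a rubber layer (yields 3 mm at most, 4 N/mm) and a foot 70 x 240 x 6 mm fixed to the bench; flat top 30 mm up, marked by over 20 N. Bores along y, 58 mm apart, smallest at +y. The right bore (1 mm play) takes a plug's 10 mm spigot, shoulder on the top face; smaller ones stop it; in wider ones it sinks, shoulder and all. Origin: underside centre; z up.
- bore_small (a point): mouth of the gauge's smallest bore (1 dark pip on the block beside it): centre of the bore, level with the block's top face; z up, x away from the pips. Blind bore 27 mm in diameter and 18 mm deep with a 1 mm chamfer at the mouth.
- bore_middle (a point): mouth of the gauge's middle bore (2 dark pips on the block beside it): centre of the bore, level with the block's top face; z up, x away from the pips. Blind bore 31 mm in diameter and 18 mm deep with a 1 mm chamfer at the mouth.
- bore_large (a point): mouth of the gauge's largest bore (3 dark pips on the block beside it): centre of the bore, level with the block's top face; z up, x away from the pips. Blind bore 35 mm in diameter and 18 mm deep with a 1 mm chamfer at the mouth.
- tray: low grey plastic tray 90 x 206 mm with a rim 11 mm high and 3 mm thick and a floor 3 mm thick, fixed to the bench. A rib divides it into a compartment with a red floor (84 x 83 mm, at +y) and a longer grey one (84 x 115 mm, at -y). Origin: centre of the underside.
- red_place (a point): centre of the floor of the tray's red compartment; axes as the tray
- grey_place (a point): centre of the floor of the tray's grey compartment; axes as the tray
- ink_jar_black: black ink jar, 64 mm in diameter and 72 mm high, standing at the back of the work; origin under its centre
- squeegee: wooden squeegee 73 x 190 x 24 mm, lying behind the work; origin under its centre
- pin_case: closed grey steel case 82 x 110 x 29 mm, standing behind the work; origin under its centre
Not all that is in view belongs to the job. Leave any purple look-alike of the plug_a alone. What is shaped like the plug_c but green is not meant.

How it is judged:
By the outcome, as a careful person would: the job done as asked, in the order asked, and still so for the second after the job is handed in, with the robot touching nothing.
It also fails if it takes over 58 s, if anything falls off the work surface, if the arm or the gripper's body presses on something with over 40 N, if the wrist force passes 120 N, or if a joint passes its speed limit or range.

## Working session

There is one attempt and no reset: what is moved stays moved. The work goes in short steps, Python scripts to look and compute and a tool call to move; the robot and the scene stay as the last step left them, time stands still between calls to the robot, and variables do not carry over. Pictures are saved under pics/ and viewed, and the job is handed in when it is done.

Besides the shell and the picture viewer there is one more tool, called in YAML: its name, and indented under it one key for each argument. jog_arm: Moves the arm, as the interface text tells. Its arguments: {"type":"object","properties":{"moves":{"type":"string"},"newtons":{"type":"number"}},"required":["moves"]}

```bash
mkdir -p pics; python3 - <<'E'
from workcell import bot, eyes
import cv2
for n in("scene","top"):
    im=eyes.read_camera(n); cv2.imwrite(f"pics/{n}0.png",im)
    c=eyes.calibration(n); print(n,c)
print(bot.get_state())
E
```

```text
scene {'camera_matrix': array([[404.98178189,   0.        , 253.80797618],
       [  0.        , 404.98178189, 194.44563849],
       [  0.        ,   0.        ,   1.        ]]), 'xyz': array([-0.00483686, -0.28771063,  0.60433635]), 'rotation': array([ 0.40372752, -0.19580188, -0.38925372,  0.80445463])}
top {'camera_matrix': array([[388.76609442,   0.        , 259.21545528],
       [  0.        , 388.76609442, 190.09634719],
       [  0.        ,   0.        ,   1.        ]]), 'xyz': array([0.47262154, 0.15406408, 1.02890135]), 'rotation': array([-0.03433656,  0.0337487 ,  0.70832086, -0.70424682])}
{'time_s': 0.1, 'joints': array([-1.38811590e+00,  3.59422447e-01,  1.51132846e+00, -9.33296784e-06,
        1.27251792e+00, -1.15039431e-01]), 'qvel': array([ 0.00092181, -0.0032965 , -0.00392081,  0.0010303 ,  0.00198789,
       -0.00063889]), 'tau': array([-4.75686429e-04, -5.16358316e+01, -2.71407169e+01,  6.74758782e-02,
        2.76033743e-02, -4.24029315e-05]), 'ee_pos': array([ 0.1759181 , -0.57299712,  0.23889829]), 'tcp_rot': array([ 8.04158832e-01, -5.94413888e-01, -6.15359324e-04, -5.68979149e-04]), 'force': array([-0.60204182,  0.22215139, -0.22655617]), 'torque': array([ 0.03828554, -0.01282196, -0.03794756]), 'grip_width': 1.0001425708427683}
```

View pics/scene0.png

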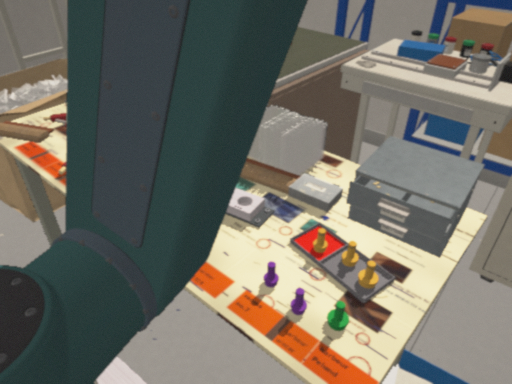

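View pics/top0.png

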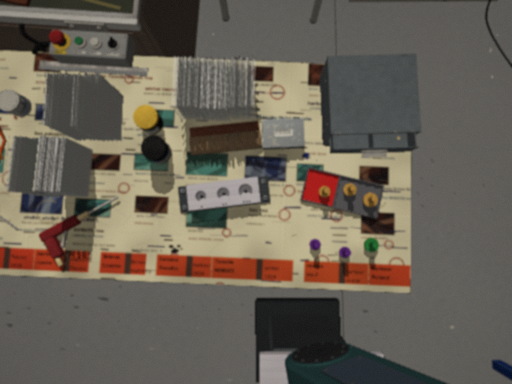

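The top view shows the tray at about (342,193), with its red compartment at (322,190) and a brass plug in it. The gauge is at about (224,193). The purple plugs (315,244) and (345,252) and the green one (371,245) stand in front and are decoys. I'll enlarge both areas.

```bash
cat > h.py <<'E'
import numpy as np, cv2
from scipy.spatial.transform import Rotation as R
from workcell import bot, eyes
def cal(n):
    c=eyes.calibration(n); return c["camera_matrix"],np.array(c["xyz"]),R.from_quat(c["rotation"]).as_matrix()
def unproj(n,u,v,z):
    K,t,M=cal(n); d=np.linalg.inv(K)@[u,v,1]; d=M@(d*[1,-1,-1]); return t+d*(z-t[2])/d[2]
def proj(n,p):
    K,t,M=cal(n); q=(M.T@(np.array(p)-t))*[1,-1,-1]; q=K@q; return q[:2]/q[2]
def crop(im,x0,y0,w,h,s,f):
    cv2.imwrite(f,cv2.resize(im[y0:y0+h,x0:x0+w],None,fx=s,fy=s,interpolation=cv2.INTER_CUBIC))
E
python3 - <<'E'
from h import *
im=cv2.imread("pics/top0.png")
crop(im,290,160,100,60,8,"pics/tray.png"); crop(im,175,165,100,60,8,"pics/gauge.png")
im=cv2.imread("pics/scene0.png"); crop(im,210,170,200,150,4,"pics/sc.png")
E
```

```text
(no output)
```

View pics/tray.png

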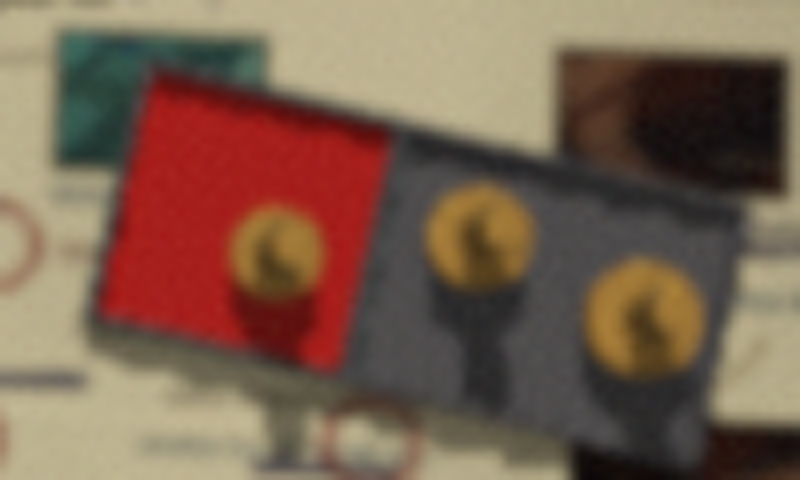

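View pics/gauge.png

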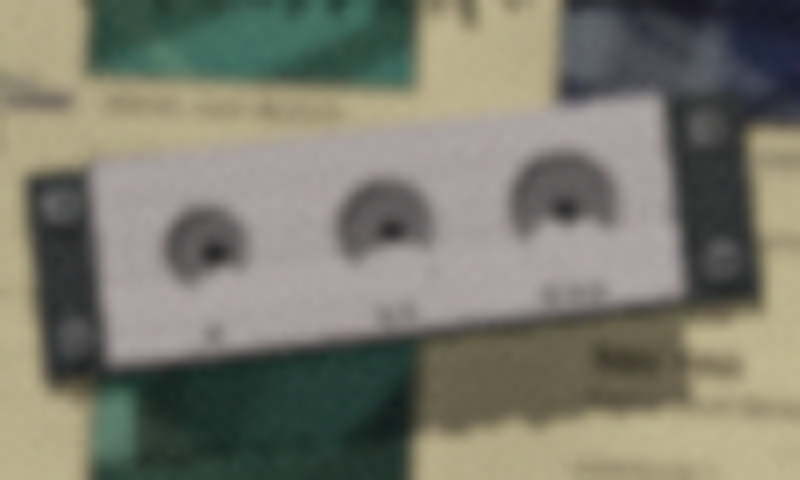

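View pics/sc.png

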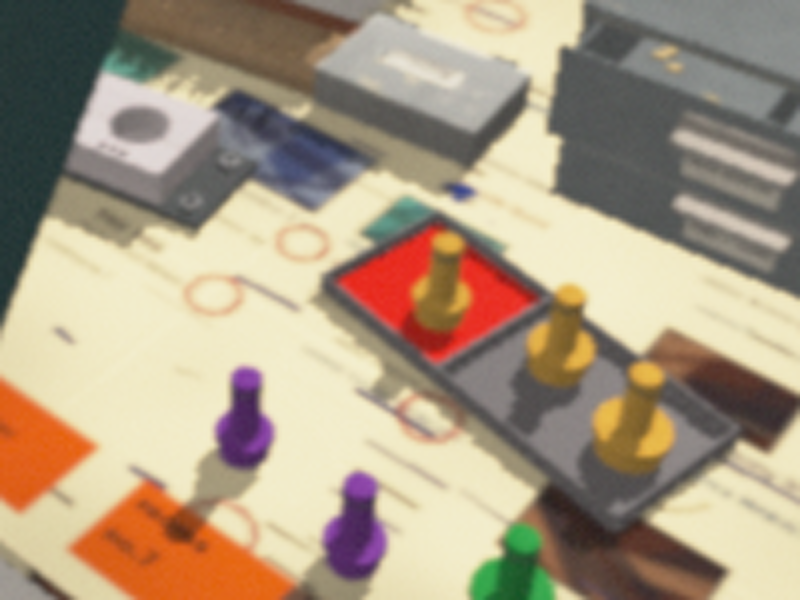

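```bash
cat >> h.py <<'E'
def pc(x0,y0,s,c): c=np.array(c,float); return np.array([x0,y0])+(c+.5)/s-.5
E
python3 - <<'E'
from h import *
from scipy.optimize import least_squares
# gauge
C=[(92,163),(665,92),(688,298),(105,368)]
obs=np.array([pc(175,165,8,c) for c in C])
# x ahead = image up; +y = image left
loc=np.array([[33,93],[33,-93],[-33,-93],[-33,93]])/1000
bl=np.array([[0,58],[0,0],[0,-58]])/1000
bo=np.array([pc(175,165,8,c) for c in [(206,246),(385,226),(564,204)]])
def model(p,l,z=.03):
    c,s=np.cos(p[2]),np.sin(p[2]); q=l@np.array([[c,-s],[s,c]]).T+p[:2]
    return np.array([proj("top",[*a,z]) for a in q]),q
f=lambda p:np.r_[(model(p,loc)[0]-obs).ravel(),(model(p,bl)[0]-bo).ravel()]
r=least_squares(f,[.47,.2,0]); print("gauge",r.x,np.degrees(r.x[2]),r.fun.round(2)); print(model(r.x,bl)[1])
print([unproj("top",*b,.03).round(4) for b in bo])
for nm,c in zip("rgG",[(277,253),(481,238),(645,320)]):
    print(nm,unproj("top",*pc(290,160,8,c),.018).round(4))
for nm,a,b in [("r",(448,243),(441,297)),("g",(570,296),(561,348)),("G",(646,376),(634,430))]:
    print(nm,unproj("scene",*pc(210,170,4,a),.054).round(4))
T=[(150,72),(745,205),(690,470),(95,320)]
print("tray",[unproj("top",*pc(290,160,8,c),.011).round(4) for c in T])
print([ (n,proj(n,[.45,-.05,.054])) for n in("top","scene")])
E
```

```text
gauge [0.56201274 0.24838168 0.11298875] 6.473778778980192 [-0.33 -0.26 -0.51  0.16 -0.36 -0.34  0.63 -0.53  0.21  0.4   0.2   0.24
  0.16  0.34]
[[0.55547332 0.30601184]
 [0.56201274 0.24838168]
 [0.56855215 0.19075151]]
[array([0.5565, 0.3066, 0.03  ]), array([0.5626, 0.2489, 0.03  ]), array([0.5694, 0.1912, 0.03  ])]
r [ 0.5665 -0.015   0.018 ]
g [ 0.571  -0.0817  0.018 ]
G [ 0.5438 -0.1344  0.018 ]
r [ 0.5647 -0.0136  0.054 ]
g [ 0.5681 -0.0804  0.054 ]
G [ 0.5417 -0.1329  0.054 ]
tray [array([0.6274, 0.0245, 0.011 ]), array([ 0.5821, -0.1705,  0.011 ]), array([ 0.4952, -0.1494,  0.011 ]), array([0.5454, 0.044 , 0.011 ])]
[('top', array([341.64756122, 236.31514467])), ('scene', array([306.4377692 , 271.91261507]))]
```

```bash
cat >> h.py <<'E'
def go(x,y,z,yaw=0.0,verbose=1):
    # yaw: world angle of tool x axis (deg)
    s=bot.get_state(); M=R.from_quat(s["tcp_rot"]).as_matrix()
    T=np.column_stack([[np.cos(np.radians(yaw)),np.sin(np.radians(yaw)),0],[np.sin(np.radians(yaw)),-np.cos(np.radians(yaw)),0],[0,0,-1]])
    d=M.T@(np.array([x,y,z])-s["ee_pos"])*100; r=np.degrees(R.from_matrix(M.T@T).as_rotvec())
    print("t",s["time_s"],"pos",s["ee_pos"].round(4),"F",s["force"].round(2),"w",round(s["grip_width"],3)); print("shift",d.round(3),"rot",r.round(2))
E
python3 -c "
from h import *
go(.5656,-.0143,.13)"
```

```text
t 0.1 pos [ 0.1759 -0.573   0.2389] F [-0.6   0.22 -0.23] w 1.0
shift [-41.963 -53.641  10.97 ] rot [-7.000e-02  8.000e-02 -7.294e+01]
```

jog_arm:
  moves: "-10.5 -13.4 0 0 0 -18 0; -21 -26.8 2 0 0 -36 0; -31.5 -40.2 4 0 0 -55 0; -42 -53.6 8 0 0 -73 0; -42 -53.6 8 0 0 -73 0; -42 -53.6 8 0 0 -73 0; -42 -53.6 8 0 0 -73 0; -42 -53.6 8 0 0 -73 0; -42 -53.6 8 0 0 -73 0; -42 -53.6 8 0 0 -73 0"
  newtons: 10

```text
time_s: 1.35
ee_pos: [0.5313, -0.0627, 0.1678]
tcp_rot: [1.0, 0.001, -0.0, 0.0]
force: [0.8, -1.7, 0.1]
grip_width: 0.5
```

```bash
python3 -c "
from h import *
go(.5656,-.0143,.13)"
```

```text
t 1.35 pos [ 0.5313 -0.0627  0.1678] F [ 0.8  -1.66  0.06] w 0.5
shift [ 3.432 -4.834  3.779] rot [0.   0.01 0.07]
```

jog_arm:
  moves: "0 0 0 0 0 0 0; 0 0 0 0 0 0 0"

```text
time_s: 1.6
ee_pos: [0.5299, -0.0645, 0.1679]
tcp_rot: [1.0, 0.001, -0.001, 0.0]
force: [-0.5, 0.3, 0.3]
grip_width: 0.496
```

```bash
python3 -c "
from h import *
go(.5656,-.0143,.13)"
```

```text
t 1.6 pos [ 0.5299 -0.0645  0.1679] F [-0.54  0.25  0.29] w 0.496
shift [ 3.59  -5.016  3.779] rot [0.01 0.08 0.14]
```

jog_arm:
  moves: "3.6 -5.0 3.8 0 0 0 0; 3.6 -5.0 3.8 0 0 0 0; 3.6 -5.0 3.8 0 0 0 0; 3.6 -5.0 3.8 0 0 0 0"

```text
time_s: 2.1
ee_pos: [0.566, -0.016, 0.131]
tcp_rot: [1.0, -0.0, 0.0, 0.0]
force: [-0.2, -0.7, 0.1]
grip_width: 0.5
```

```bash
python3 -c "
from h import *
go(.5656,-.0143,.042)
for n in('top','scene'):
    im=eyes.read_camera(n); cv2.imwrite(f'pics/{n}1.png',im)
    p=proj(n,[.5656,-.0143,.1]).astype(int); crop(im,p[0]-40,p[1]-30,100,75,7,f'pics/{n}1c.png')
"
```

```text
t 2.1 pos [ 0.566 -0.016  0.131] F [-0.15 -0.73  0.14] w 0.5
shift [-0.042 -0.172  8.896] rot [ 0.03 -0.01 -0.01]
```

View pics/scene1c.png

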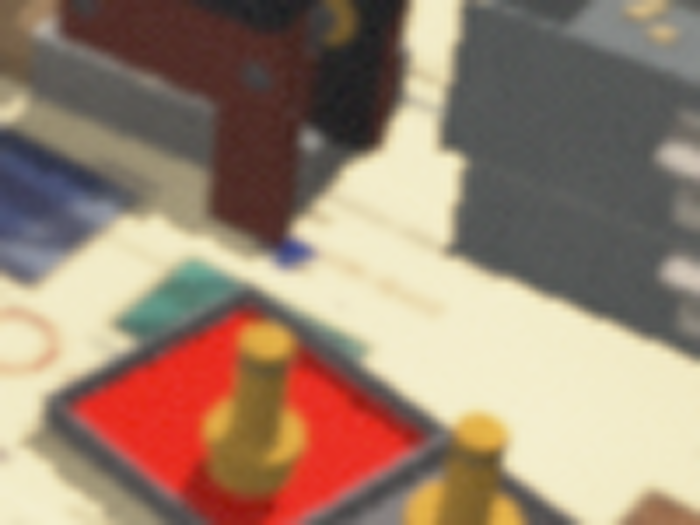

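View pics/top1.png

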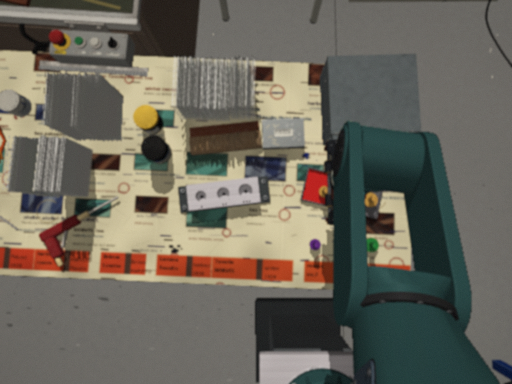

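```bash
python3 -c "
from h import *
p=proj('scene',[.5656,-.0143,.1]).astype(int); o=p-[40,30]
f=lambda q:((proj('scene',q)-o+.5)*7).round(0)
for y in(-.006,-.026): print(f([.5305,y,.114]),f([.544,y,.114]))
print('stemtop', f([.5656,-.0143,.054]),f([.566,-.016,.054]))
for q in [(266,342)]: print(unproj('scene',*pc(*o,7,q),.054))
"
```

```text
[200. 231.] [226. 206.]
[264. 260.] [289. 235.]
stemtop [271. 341.] [276. 343.]
[ 0.56448083 -0.01362328  0.054     ]
```

The scene crop shows the open jaws above the tray and the stem top at crop (266,342), which agrees with my estimate to about 1 mm. The jaws open along x and clear the neighbouring plug, so I'm descending.

jog_arm:
  moves: "-0.1 -0.2 4 0 0 0 0; -0.1 -0.2 7 0 0 0 0; -0.1 -0.2 8.8 0 0 0 0; -0.1 -0.2 8.8 0 0 0 0; -0.1 -0.2 8.8 0 0 0 0"

```text
time_s: 2.82
ee_pos: [0.566, -0.013, 0.0432]
tcp_rot: [1.0, 0.0, 0.001, 0.0]
force: [-0.4, -0.4, 0.5]
grip_width: 0.501
```

```bash
python3 -c "
from h import *
go(.565,-.014,.042)
im=eyes.read_camera('scene')
p=proj('scene',[.5656,-.0143,.05]).astype(int); crop(im,p[0]-50,p[1]-35,100,75,7,'pics/s2c.png')
"
```

```text
t 2.825 pos [ 0.566  -0.013   0.0432] F [-0.42 -0.44  0.49] w 0.501
shift [-0.104  0.1    0.122] rot [ 0.01 -0.08  0.04]
```

View pics/s2c.png

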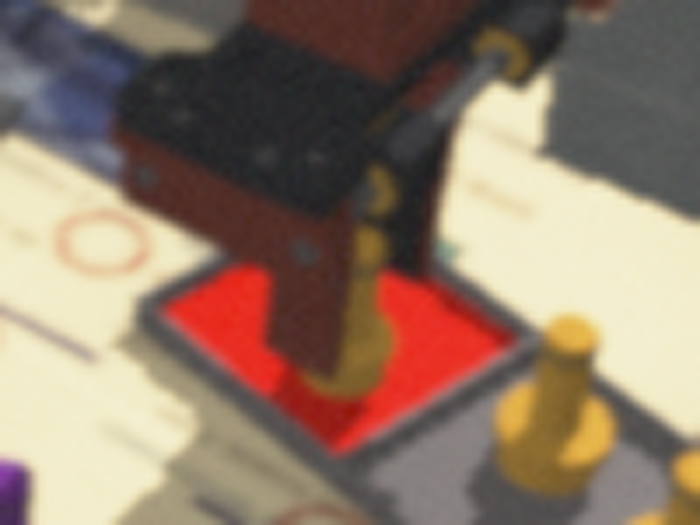

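The jaws straddle the red-compartment plug's stem (crop 365,260). Closing.

jog_arm:
  moves: "0 0 0.1 0 0 0 -1; 0 0 0.1 0 0 0 -1; 0 0 0.1 0 0 0 -1; 0 0 0.1 0 0 0 -1; 0 0 0.1 0 0 0 -1; 0 0 0.1 0 0 0 -1"
  newtons: 25

```text
time_s: 3.62
ee_pos: [0.5656, -0.0125, 0.0414]
tcp_rot: [1.0, 0.001, 0.0, -0.0]
force: [-1.0, -0.5, 3.6]
grip_width: 0.176
```

jog_arm:
  moves: "0 0 -3 0 0 0 -1; 0 0 -7 0 0 0 -1; 0 0 -11 0 0 0 -1; 0 0 -11 0 0 0 -1; 0 0 -11 0 0 0 -1; 0 0 -11 0 0 0 -1"

```text
time_s: 4.38
ee_pos: [0.5641, -0.0124, 0.1495]
tcp_rot: [1.0, 0.001, -0.002, -0.0]
force: [-0.3, 0.3, -1.0]
grip_width: 0.181
```

```bash
python3 -c "
from h import *
go(.556,.306,.15)
for n in('top','scene'):
    im=eyes.read_camera(n)
    p=proj(n,[.5656,-.0143,.13]).astype(int); crop(im,p[0]-50,p[1]-37,100,75,7,f'pics/{n}3c.png')
"
```

```text
t 4.375 pos [ 0.5641 -0.0124  0.1495] F [-0.34  0.32 -0.96] w 0.181
shift [-7.7800e-01 -3.1837e+01 -2.9000e-02] rot [-0.03  0.19  0.06]
```

View pics/scene3c.png

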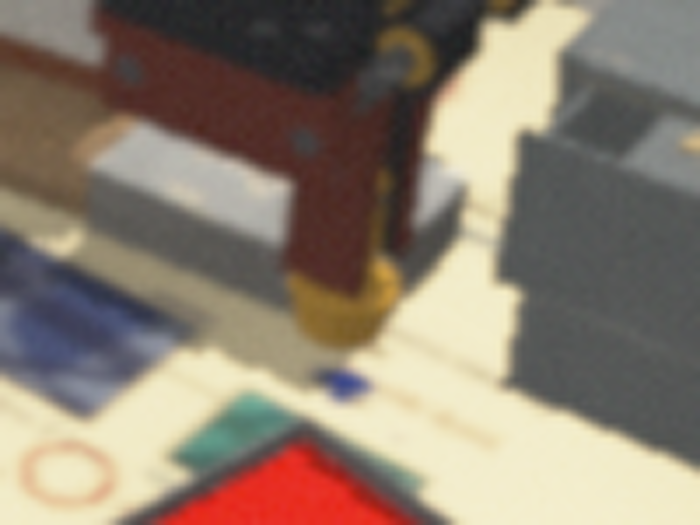

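The plug is held, with its flange at crop (345,300). Next I'm carrying it over the smallest bore.

jog_arm:
  moves: "-0.8 -5 0 0 0 0 -1; -0.8 -11 0 0 0 0 -1; -0.8 -17 0 0 0 0 -1; -0.8 -23 0 0 0 0 -1; -0.8 -28 0 0 0 0 -1; -0.8 -31.8 0 0 0 0 -1; -0.8 -31.8 0 0 0 0 -1; -0.8 -31.8 0 0 0 0 -1; -0.8 -31.8 0 0 0 0 -1"

```text
time_s: 5.6
ee_pos: [0.557, 0.3041, 0.1509]
tcp_rot: [1.0, -0.0, -0.0, 0.0]
force: [-0.3, -0.8, -1.6]
grip_width: 0.178
```

```bash
python3 -c "
from h import *
go(.556,.306,.08)
for n in('top','scene'):
    im=eyes.read_camera(n); cv2.imwrite(f'pics/{n}4.png',im)
    p=proj(n,[.556,.25,.06]).astype(int); print(n,p-[50,37]);crop(im,p[0]-50,p[1]-37,100,75,7,f'pics/{n}4c.png')
"
```

```text
t 5.6 pos [0.557  0.3041 0.1509] F [-0.29 -0.76 -1.61] w 0.178
shift [-0.093 -0.196  7.088] rot [ 0.04  0.05 -0.01]
top [171 157]
scene [171 146]
```

View pics/scene4.png

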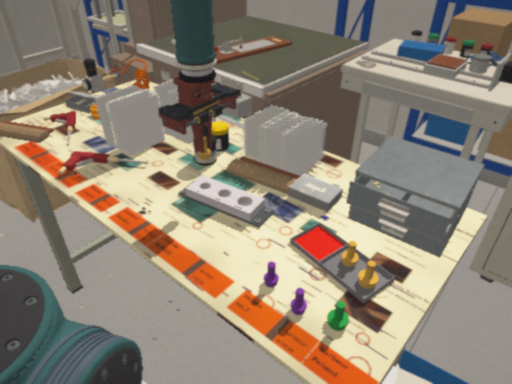

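View pics/scene4c.png

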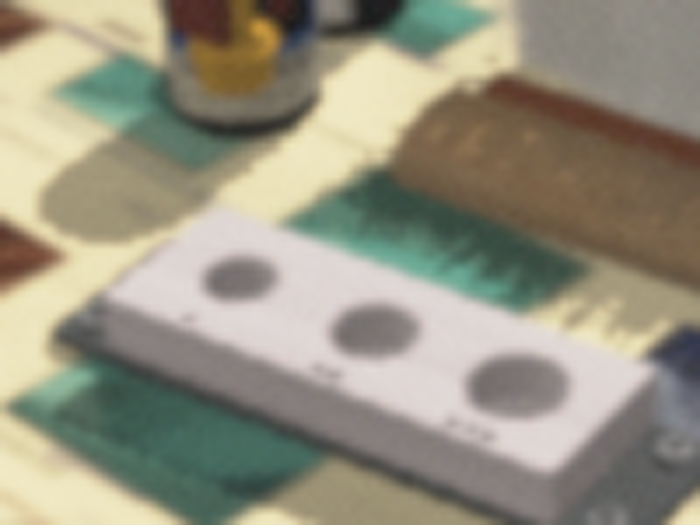

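View pics/top4.png

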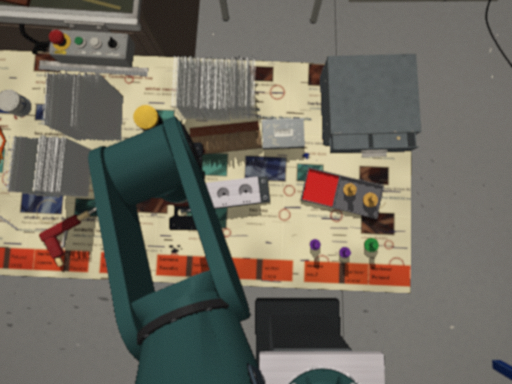

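The scene view now shows the gauge unobstructed. The bore centres are at crop (239,278), (375,331) and (518,386). The 1-pip bore is the far-left one, and the plug hangs clear above it.

```bash
python3 -c "
from h import *
from scipy.optimize import least_squares
B=[unproj('scene',*pc(171,146,7,c),.03) for c in [(239,278),(375,331),(518,386)]]
for b in B: print(b.round(4))
B=np.array(B)
l=np.array([58,0,-58])/1000
y=np.linalg.svd(B-B.mean(0))[2][0]; y*=np.sign(y[1]); print(y, np.degrees(np.arctan2(-y[0],y[1]))); print((B.mean(0)+np.outer(l,y)).round(4))
"
```

```text
[0.5551 0.3078 0.03  ]
[0.5613 0.2497 0.03  ]
[0.5678 0.192  0.03  ]
[-0.10911027  0.99402965 -0.        ] 6.2640288849489405
[[0.555  0.3075 0.03  ]
 [0.5614 0.2498 0.03  ]
 [0.5677 0.1922 0.03  ]]
```

jog_arm:
  moves: "-0.1 -0.2 3 0 0 0 -1; -0.1 -0.2 5.5 0 0 0 -1; -0.1 -0.2 6.5 0 0 0 -1; -0.1 -0.2 6.5 0 0 0 -1; -0.1 -0.2 6.5 0 0 0 -1; -0.1 -0.2 6.5 0 0 0 -1"

```text
time_s: 6.45
ee_pos: [0.5569, 0.3077, 0.0874]
tcp_rot: [1.0, 0.001, 0.001, -0.0]
force: [-0.1, 0.4, -0.8]
grip_width: 0.174
```

```bash
python3 -c "
from h import *
go(.556,.306,.08)
im=eyes.read_camera('scene'); cv2.imwrite('pics/scene5.png',im)
crop(im,165,130,100,75,8,'pics/scene5c.png')
"
```

```text
t 6.45 pos [0.5569 0.3077 0.0874] F [-0.1   0.4  -0.82] w 0.174
shift [-0.088  0.175  0.737] rot [-0.05 -0.1   0.06]
```

View pics/scene5c.png

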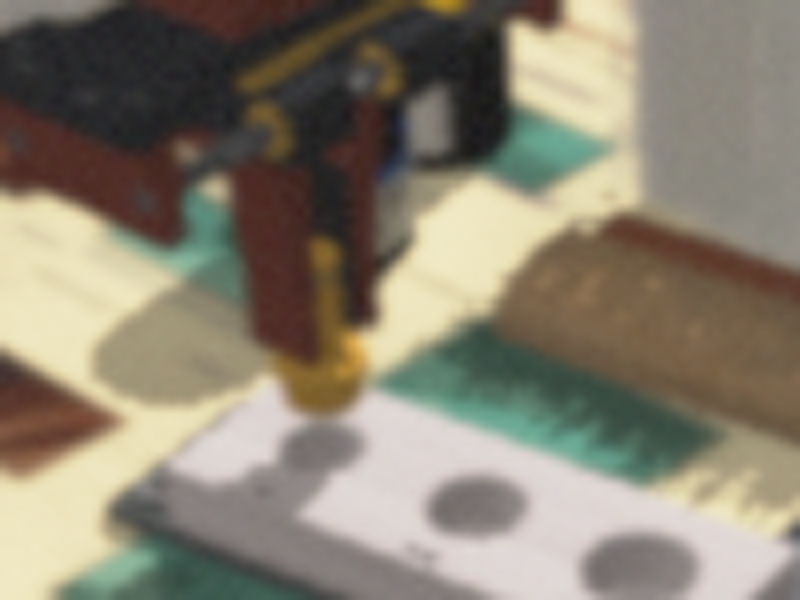

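```bash
cat >> h.py <<'E'
def circ(n,x,y,z,d,o,s):
    a=np.linspace(0,2*np.pi,60); return np.array([(proj(n,[x+d/2*np.cos(t),y+d/2*np.sin(t),z])-o+.5)*s-.5 for t in a])
def overlay(src,x0,y0,w,h,s,items,f,n="scene"):
    im=cv2.imread(src) if isinstance(src,str) else src
    c=cv2.resize(im[y0:y0+h,x0:x0+w],None,fx=s,fy=s,interpolation=cv2.INTER_CUBIC)
    for (x,y,z,d,col) in items: cv2.polylines(c,[np.int32(circ(n,x,y,z,d,np.array([x0,y0]),s)*16)],True,col,1,cv2.LINE_AA,4)
    cv2.imwrite(f,c)
E
python3 -c "
from h import *
x,y,b=.5569,.3077,.0490
overlay('pics/scene5.png',175,145,60,45,13,[(.5551,.3076,.03,.029,(0,0,255)),(x,y,b,.026,(255,255,0)),(x,y,b+.01,.030,(255,0,0)),(x,y,b+.015,.030,(255,0,0)),(x,y,b+.051,.016,(0,255,0))],'pics/ov5.png')"
```

```text
(no output)
```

View pics/ov5.png

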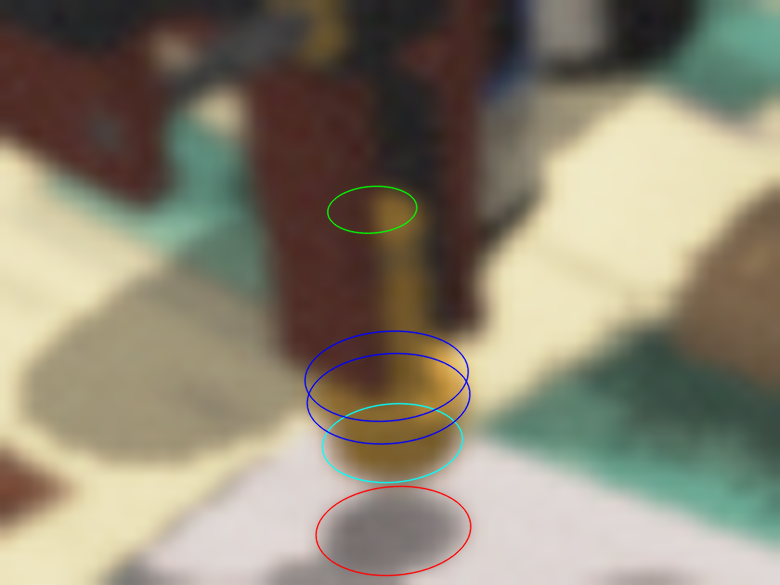

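```bash
python3 -c "
from h import *
x,y,b=.5569,.3065,.0490
im=cv2.imread('pics/scene5.png')
it=[(.5551,.3076,.03,.027,(0,0,255)),(x,y,b,.026,(255,255,0)),(x,y,b+.01,.030,(255,0,0)),(x,y,b+.015,.030,(255,0,0)),(x,y,b+.051,.016,(0,255,0))]
overlay(im,188,150,32,40,14,it,'pics/a.png')
overlay(im,188,150,32,40,14,[],'pics/b.png')
cv2.imwrite('pics/ov6.png',np.hstack([cv2.imread('pics/a.png')[:, :390],cv2.imread('pics/b.png')[:, :390]]))"
```

```text
(no output)
```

View pics/ov6.png

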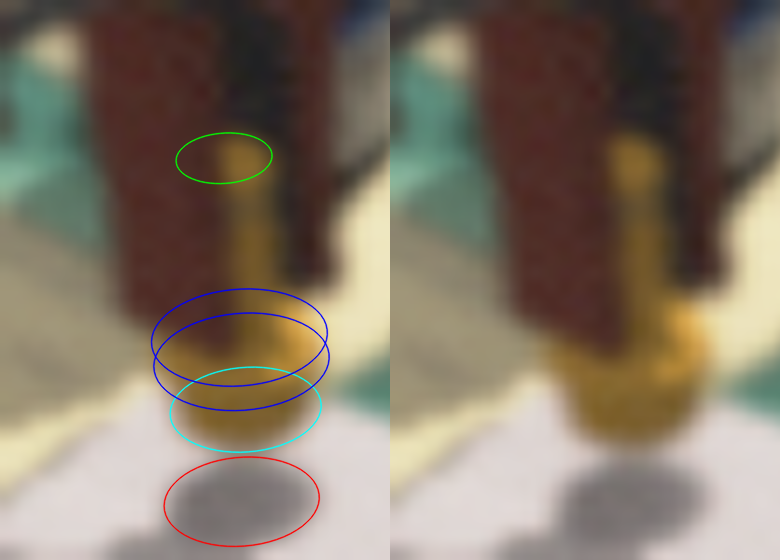

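```bash
python3 -c "
from h import *
for i in range(4):
    s=bot.get_state(); print(s['time_s'],s['ee_pos'].round(5),s['force'].round(2),s['joints'].round(5)[:3]); eyes.read_camera('top')
"
```

```text
6.5 [0.55675 0.30772 0.08721] [ 0.09  0.02 -1.22] [0.39635 0.56836 1.57745]
6.55 [0.55659 0.3077  0.08708] [-0.78 -0.3  -1.49] [0.39639 0.56848 1.57765]
6.6 [0.55645 0.30765 0.0869 ] [-0.69  0.14 -1.72] [0.39642 0.56867 1.57785]
6.65 [0.55636 0.3076  0.08677] [ 0.01  0.09 -0.72] [0.39643 0.56882 1.57797]
```

jog_arm:
  moves: "-0.1 -0.1 0.7 0 0 0 -1; -0.1 -0.1 1.4 0 0 0 -1; -0.1 -0.1 1.4 0 0 0 -1; -0.1 -0.1 1.4 0 0 0 -1; -0.1 -0.1 1.4 0 0 0 -1; -0.1 -0.1 1.4 0 0 0 -1"

```text
time_s: 7.45
ee_pos: [0.5553, 0.3085, 0.0725]
tcp_rot: [1.0, 0.001, 0.0, -0.0]
force: [0.7, 0.3, -1.1]
grip_width: 0.175
```

```bash
python3 -c "
from h import *
im=eyes.read_camera('scene'); cv2.imwrite('pics/scene7.png',im)
go(.5551,.3088,.0714)
s=bot.get_state()['ee_pos']
x,y,b=s[0],s[1]-.0012,s[2]-.0384
it=[(.5551,.3076,.03,.027,(0,0,255)),(x,y,b,.026,(255,255,0)),(x,y,b+.01,.030,(255,0,0)),(x,y,b+.015,.030,(255,0,0)),(x,y,b+.051,.016,(0,255,0))]
overlay(im,188,155,32,40,14,it,'pics/a.png')
overlay(im,188,155,32,40,14,[],'pics/b.png')
cv2.imwrite('pics/ov7.png',np.hstack([cv2.imread('pics/a.png')[:, :390],cv2.imread('pics/b.png')[:, :390]]))"
```

```text
t 7.5 pos [0.5553 0.3085 0.0725] F [ 0.16 -0.91 -1.44] w 0.174
shift [-0.019 -0.027  0.112] rot [-0.02 -0.02  0.06]
```

View pics/ov7.png

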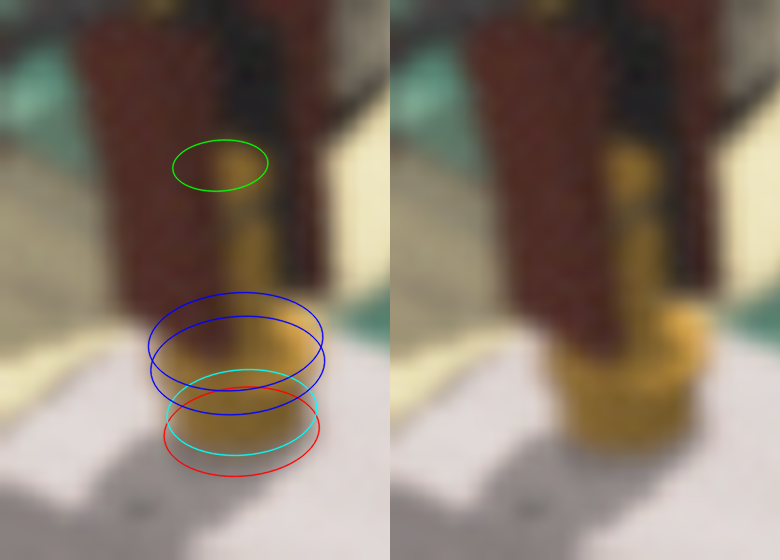

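Overlay matches: plug axis is over the bore to within about 0.5 mm. Now a gentle lowering.

jog_arm:
  moves: "0 0 0.2 0 0 0 -1; 0 0 0.4 0 0 0 -1; 0 0 0.5 0 0 0 -1; 0 0 0.5 0 0 0 -1; 0 0 0.5 0 0 0 -1; 0 0 0.5 0 0 0 -1"

```text
time_s: 8.25
ee_pos: [0.5551, 0.3085, 0.0673]
tcp_rot: [1.0, 0.001, 0.0, -0.0]
force: [-0.3, 0.4, -1.7]
grip_width: 0.177
```

jog_arm:
  moves: "0 0 0.1 0 0 0 -1; 0 0 0.2 0 0 0 -1; 0 0 0.2 0 0 0 -1; 0 0 0.2 0 0 0 -1"

```text
time_s: 8.75
ee_pos: [0.5551, 0.3085, 0.0653]
tcp_rot: [1.0, 0.001, -0.0, -0.0]
force: [-0.2, -0.1, -1.3]
grip_width: 0.178
```

jog_arm:
  moves: "0 0 0.1 0 0 0 -1; 0 0 0.2 0 0 0 -1; 0 0 0.3 0 0 0 -1; 0 0 0.3 0 0 0 -1; 0 0 0.3 0 0 0 -1"

```text
time_s: 9.38
ee_pos: [0.5551, 0.3085, 0.0623]
tcp_rot: [1.0, 0.001, -0.0, -0.0]
force: [-0.0, -0.9, -0.8]
grip_width: 0.177
```

```bash
python3 -c "
from h import *
im=eyes.read_camera('scene'); cv2.imwrite('pics/scene8.png',im)
go(.5551,.3085,.0585)
crop(im,165,130,100,75,8,'pics/scene8c.png')"
```

```text
t 9.425 pos [0.5551 0.3085 0.0623] F [ 0.1   0.1  -1.41] w 0.173
shift [ 0.001 -0.003  0.378] rot [-0.01  0.    0.06]
```

View pics/scene8c.png

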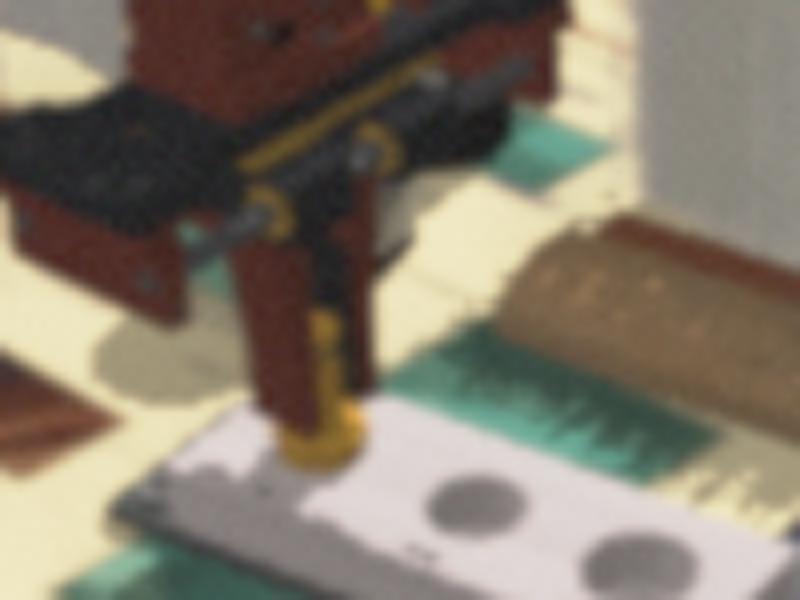

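The spigot is partly sunk into the 1-pip bore, with the shoulder just above the top face at (320,455). There's no contact force yet, so I'll keep lowering.

jog_arm:
  moves: "0 0 0.1 0 0 0 -1; 0 0 0.2 0 0 0 -1; 0 0 0.3 0 0 0 -1; 0 0 0.35 0 0 0 -1; 0 0 0.35 0 0 0 -1; 0 0 0.35 0 0 0 -1"

```text
time_s: 10.18
ee_pos: [0.5551, 0.3085, 0.0588]
tcp_rot: [1.0, 0.001, -0.0, -0.0]
force: [-0.8, 0.6, -1.1]
grip_width: 0.177
```

jog_arm:
  moves: "0 0 0.05 0 0 0 -1; 0 0 0.1 0 0 0 -1; 0 0 0.1 0 0 0 -1; 0 0 0.1 0 0 0 -1"

```text
time_s: 10.68
ee_pos: [0.5551, 0.3085, 0.058]
tcp_rot: [1.0, 0.001, 0.0, -0.0]
force: [-1.1, 0.7, 2.3]
grip_width: 0.177
```

Contact came at z 0.058, which is the expected seated height. I'll add a slight nudge, then release.

jog_arm:
  moves: "0 0 0.05 0 0 0 -1; 0 0 0.05 0 0 0 -1; 0 0 0.05 0 0 0 -1"

```text
time_s: 11.05
ee_pos: [0.5552, 0.3085, 0.0575]
tcp_rot: [1.0, 0.001, 0.0, -0.0]
force: [-1.5, -0.5, 5.0]
grip_width: 0.182
```

jog_arm:
  moves: "0 0 0 0 0 0 -0.3; 0 0 0 0 0 0 -0.3; 0 0 0 0 0 0 -0.3; 0 0 0 0 0 0 -0.3; 0 0 0 0 0 0 -0.3"

```text
time_s: 11.68
ee_pos: [0.5551, 0.3085, 0.0572]
tcp_rot: [1.0, 0.001, -0.0, -0.0]
force: [-0.5, 0.2, -0.0]
grip_width: 0.349
```

jog_arm:
  moves: "0 0 -2 0 0 0 -0.3; 0 0 -5 0 0 0 -0.3; 0 0 -9 0 0 0 -0.3; 0 0 -14 0 0 0 -0.3; 0 0 -14 0 0 0 -0.3; 0 0 -14 0 0 0 -0.3; 0 0 -14 0 0 0 -0.3"

```text
time_s: 12.55
ee_pos: [0.554, 0.308, 0.1955]
tcp_rot: [1.0, 0.001, -0.001, 0.001]
force: [-0.2, -0.2, 0.6]
grip_width: 0.349
```

```bash
python3 -c "
from h import *
im=eyes.read_camera('scene'); cv2.imwrite('pics/scene9.png',im)
x,y,b=.5551,.3076,.02
it=[(x,y,.03,.030,(0,0,255)),(x,y,.035,.030,(255,0,0)),(x,y,.071,.016,(0,255,0))]
overlay(im,170,140,48,50,12,it,'pics/a.png');overlay(im,170,140,48,50,12,[],'pics/b.png')
cv2.imwrite('pics/ov9.png',np.hstack([cv2.imread('pics/a.png')[:, 100:500],cv2.imread('pics/b.png')[:, 100:500]]))
go(.555,.3,.2)"
```

```text
t 12.6 pos [0.5541 0.308  0.1955] F [-1.26 -0.14  0.54] w 0.35
shift [ 0.091  0.8   -0.448] rot [0.07 0.17 0.06]
```

View pics/scene9.png

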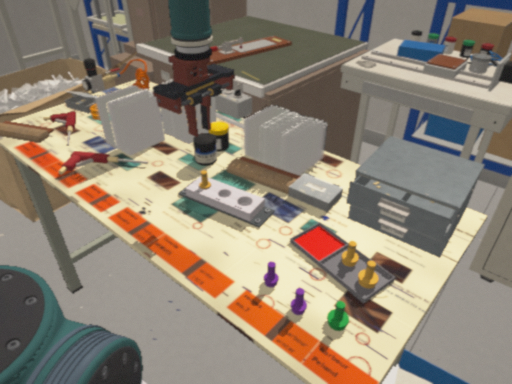

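View pics/ov9.png

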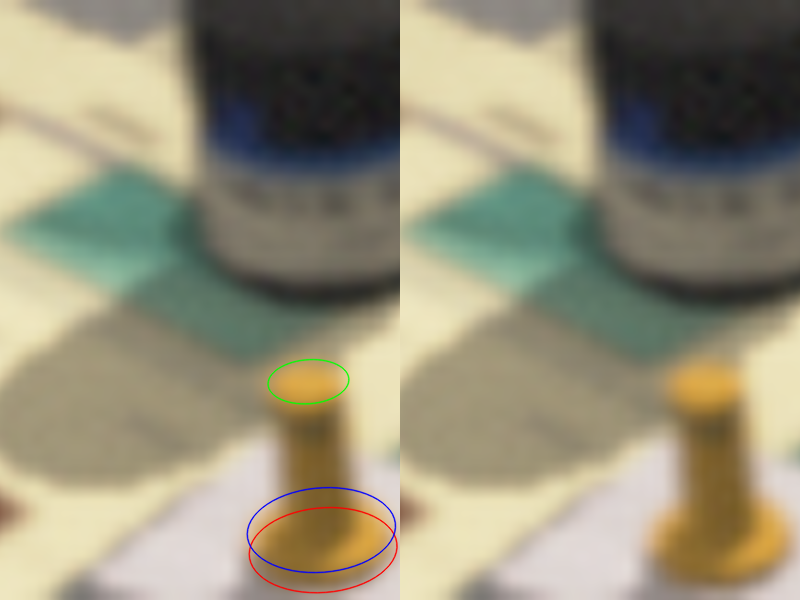

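```bash
python3 -c "
from workcell import bot
print(bot.close_job())"
```

```text
the job is handed in; nothing more can be done
None
```

The plug from the red compartment fitted the first bore tried, the smallest (1 pip), and is standing there fully home. I took it by its stem. The spigot sank in with no measurable resistance, and the shoulder met the top face at the expected height. I pressed with about 6 N net, then released and backed off 14 cm. The plug was never put into a wider bore.

**Last checks:** the final scene picture shows the plug upright in the 1-pip bore, with its shoulder flush on the gauge as the overlay predicted. The two plugs in the grey compartment, the purple and green look-alikes and the other things around look undisturbed. The job took about 12.6 s.

**Disagreements:** before lowering, the two cameras differed by 1–2 mm on where things were. I lined the plug up with the bore in the scene camera. No check failed. I took no final picture with the top camera.

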